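# Load a sample carrier through a spring gate

### The arm

A 6-joint arm with a two-finger parallel gripper is mounted at the origin on a cart in front of the work surface, level with it; the furniture and walls round the work are solid. World frame = base frame: x ahead of the robot, y to its left, z up, the work surface at z = 0. Lengths are in mm, angles in rad, forces in N, time in s.
With the tool pointing down it reaches from about 275 to 750 mm from the base axis. Payload 10.2 kg.
Tool frame: the origin (TCP) lies between the finger pads; the fingertips stand ctrl.tips_ahead ahead of it and the grasp point (between the pads) lies 8 mm behind it (ctrl.tips_ahead is the distance from the TCP to the fingertips, in mm); z points along the fingers, y is the direction in which the jaws open and shut (so a half turn about z gives the same grasp; the last joint's range is limited). The gripper opens to 85 mm and grips with 20 to 120 N. Pads are 22 mm wide; open, the fingers measure 114 mm over their backs; the gripper's body (76 mm by 85 mm) begins 54 mm behind the grasp point. The pads swing forward as they close: fully open they stand 13 mm farther back than shut.
Start: joints at [-1.57, 0.313, 1.498, -0, 1.331, -0.223], TCP at [116.503, -511.916, 242.294] pointing down, gripper open.
Joint ranges: [-2.94, 2.94], [-0.97, 2.17], [0.19, 2.56], [-1.23, 4.37], [0.02, 3.11], [-2.88, 2.88]. Speed limits (rad/s): [2.39, 2.39, 3.01, 3.14, 3.14, 3.14].

### API

Orientations are given as a unit quaternion [w, x, y, z].
In Python, from rig import ctrl gives the robot as it stands. The module is installed in compiled form; this text tells all that it offers.
- The arm moves only by the tool move_arm, never from a script. Its argument "motion" is a list of rows, each an object with "offset": the shift along the tool's x, y, z in m, a list of three; "angular": the turn, a rotation vector about the tool's x, y, z in degrees, a list of three; "jaw": the finger opening in m, from 0 to 0.0854. In form: [{"offset": [tx, ty, tz], "angular": [ax, ay, az], "jaw": jaw}, ...]. A call has 1 to 5 rows; each row is the pose to reach, as a shift and turn from the pose commanded when the call began, along the tool's axes at that moment; what a row does not reach only later rows make up. A row lasts 1/8 s, in which the tool goes at most 62.5 mm and 10.7 degrees, less where a joint would pass 70% of its speed; a pose out of reach is approached as far as the arm can. A call with a gripper value outside its range is refused whole. The fingers move at their own pace and stop on an object; "squeeze" is the grip in N (left out, the last holds). Time passes only in rows, so rows that repeat a pose let the fingers close. It gives the time, the measured TCP pose, the force and the opening at its end, in the units of the state.
- ctrl.sense(): the state, without advancing time (a new reading comes with each control period).
- ctrl.capture(name): name is "side" or "top"; returns a dict with "img" (400x640x3 uint8, red, green, blue), "intrinsics" (3x3 intrinsics, pixels), "rvec" (rotation vector, rad) and "tvec" (3), from world to camera coordinates, as OpenCV has them. Camera axes: x right, y down, z forward; pixel columns grow to the right and rows downward; lengths in mm; the calibration is good to about 2 mm. A picture is of the moment at which its call begins. There is no depth.
- ctrl.finish_job(): hands the job in, once; it reports no verdict.
The state is a dict: "time_s": time; "joints": joint angles; "dq": joint speeds; "tau": joint torques, N m; "eef_pos": TCP position; "ee_rot": TCP orientation; "force": force on the tool from outside, world axes, zero at the start; "wrist_torque": the same for the moment, N m; "grip_width": opening from 0.0 (shut) to 1.0 (fully open).
Only numpy, scipy, OpenCV 4.12 (cv2) and the standard library are available. Lean on these libraries where they do the work, as an engineer would, in place of code of your own. Each camera call takes 0.05 s, during which the arm holds its last target. There are 200 camera calls.

### The job

Pick up the white sample carrier by its upright fin, set it in the mouth of the loading lane nose first (the mouth is the flared end, at the robot's left), and push it along the lane floor through the spring gate until its nose has pushed the seat pin at the end of the lane fully home, so that both gate leaves have sprung shut behind it. Feel your way: where the end stop is clamped is not known, so push gently, never with more than about 20 N, and do not let the gripper bear on the station. Let go and leave the carrier standing there; leave everything else on the bench alone.

Things in the scene. Friction and masses are not known exactly. Their poses are not given: they have to be found in the camera images.
- carrier_grip (a point): centre of the upright grip fin (26 long in x, 12 thick in y, from 22 to 56 mm above the underside) of the white plastic sample carrier. 39 above the carrier's underside, 42 behind the nose tip, 22 ahead of the rear face, on the centre line. x points to the nose, z up. It starts standing on the worktop, nose roughly to the robot's right.
- carrier: the same carrier, about 150 g; origin at the middle of its underside (10 ahead of the fin's centre), same axes. Body 64 long (x) x 36 wide (y) x 22 high; the last 20 mm of the nose (+x) taper to a flat tip 10 wide.
- station: fixed loading station: aluminium base plate 284 long x 70 wide x 4 thick with an open-topped straight lane on it. Origin: underside of the plate, middle of its front edge; x runs along the lane (about to the robot's right), y to the left of that, z up. The lane floor is the plate's top, z = 4. From x = 0 to 45 the plate is bare; rails stand from 45 to 200, tops at z = 20.
- lane_throat (a point): on the lane floor's centre line at x = 70 of the station, same axes. Before it (station x = 45 to 70) a funnel narrows from 56 to 38.8 wide. Behind it the rails keep 38.8 (1.4 clearance each side of the carrier) at station x = 70 to 118 and 157 to 200.
- gate_middle (a point): on the lane floor, middle of the gate, at x = 120 of the station, same axes. Leaf tops are at station z = 21. The leaves open along +x and close once the carrier's rear face is past station x = 144; with the carrier against the end stop it always is. Together they resist the carrier with up to about 15 N.
- gate_left (a joint): left leaf (station y > 0) of the steel two-leaf spring gate across the lane, 24 long, on an upright hinge at the left rail; rad: 0 shut, opens towards the end stop up to 1.45, springs shut by itself.
- gate_right (a joint): right leaf (station y < 0) of the gate, same meaning.
- seat_pin (a joint): steel pin, 8 mm thick, sticking 8 mm out of the end stop towards the gate, 13.5 above the bench; m: 0 out, 0.008 home (flush). Slides with about 3 N friction, stays where left; once flush the nose bears on the stop's rubber face, which yields 4 mm at 6 N/mm, then is rigid. The stop (top z = 22) is clamped with its face anywhere from station x = 214 to 244 (not measured).
- timer: white lab timer, 64 x 64 x 20, lying on the bench, to be left alone; origin under its middle
- petri_dish: clear round lidded dish, 61 across, 13 high, to be left alone; origin under its middle
- hex_key_set: hex key holder, 30 x 100 x 20, lying on the bench, to be left alone; origin under its middle, y along its length
- cuvette_box: lidded box, 71 x 106 x 40, to be left alone; origin under its middle, y along its length
- marker_1: marker pen, 16 x 132 x 18, lying on the bench, to be left alone; origin under its middle, y along its length

How it is judged:
By the outcome, as a careful person would: the job done as asked, in the order asked, and still so for the second after the job is handed in, with the robot touching nothing.
It also fails if it takes over 72 s, if anything falls off the work surface, if the arm or the gripper's body presses on something with over 40 N, if the wrist force passes 120 N, or if a joint passes its speed limit or range.

## Working session

There is one attempt and no reset: what is moved stays moved. The work goes in short steps, Python scripts to look and compute and a tool call to move; the robot and the scene stay as the last step left them, time stands still between calls to the robot, and variables do not carry over. Pictures are saved under pics/ and viewed, about 8 in all and at most 12, crops included, and the job is handed in when it is done.

Besides the shell and the picture viewer there is one more tool, called after "Emit:" by a JSON object that holds its "method" and its "body", one argument or row to a line. move_arm: Moves the arm, as the interface text tells. Its arguments: {"type":"object","properties":{"motion":{"type":"array","items":{"type":"object","properties":{"offset":{"type":"array","items":{"type":"number"}},"angular":{"type":"array","items":{"type":"number"}},"jaw":{"type":"number"}}}},"squeeze":{"type":"number"}},"required":["motion"]}

```bash
mkdir -p pics; cat > h.py <<'E'
import numpy as np, cv2
from rig import ctrl
def cap(n,f=None):
    c=ctrl.capture(n)
    if f: cv2.imwrite('pics/'+f,c['img'][:,:,::-1])
    return c
def ray(c,uv,z):
    K=np.array(c['intrinsics']);R=cv2.Rodrigues(np.array(c['rvec'],float))[0];t=np.array(c['tvec'],float).ravel()
    d=R.T@np.linalg.inv(K)@np.array([uv[0],uv[1],1.]);o=-R.T@t
    return o+d*(z-o[2])/d[2]
def proj(c,p):
    return cv2.projectPoints(np.array(p,float).reshape(-1,3),np.array(c['rvec'],float),np.array(c['tvec'],float),np.array(c['intrinsics'],float),None)[0][:,0]
E
python3 - <<'E'
from h import *
a=cap('top','top0.png');b=cap('side','side0.png')
import pickle;pickle.dump((a,b),open('c0.pkl','wb'))
for c in(a,b):
    R=cv2.Rodrigues(np.array(c['rvec'],float))[0];print(-R.T@np.array(c['tvec'],float).ravel(),R.round(2).tolist(),c['intrinsics'])
print(ctrl.sense(),ctrl.tips_ahead)
E
```

```text
[ 240.67789608   -6.91382572 1396.30841114] [[-0.02, -1.0, 0.02], [-0.98, 0.02, -0.19], [0.19, -0.03, -0.98]] [[413.51158512   0.         319.03782159]
 [  0.         413.51158512 198.78572263]
 [  0.           0.           1.        ]]
[  316.35028832 -1487.59515733  1157.07116019] [[0.99, -0.11, 0.01], [-0.05, -0.6, -0.8], [0.09, 0.79, -0.6]] [[479.43169544   0.         319.01528514]
 [  0.         479.43169544 193.58295306]
 [  0.           0.           1.        ]]
{'time_s': 0.1, 'joints': array([-1.57041896e+00,  3.13355812e-01,  1.49832057e+00, -8.30427317e-06,
        1.33098353e+00, -2.23413837e-01]), 'dq': array([ 0.00056857, -0.00139967, -0.00196607,  0.0008843 , -0.00093494,
        0.00155024]), 'tau': array([ 3.79222445e-03, -4.12897217e+01, -2.60138047e+01, -9.56017993e-05,
        3.01245709e-03, -1.05341587e-05]), 'eef_pos': array([ 116.49113788, -511.70728717,  241.82711841]), 'ee_rot': array([-5.30766599e-04,  9.93745965e-01,  1.11663213e-01,  5.53787579e-05]), 'force': array([ 0.2682276 , -0.45503854, -0.32545257]), 'wrist_torque': array([ 0.04759312, -0.00346337,  0.03274643]), 'grip_width': 1.0010580262173527} 11.0
```

View pics/top0.png

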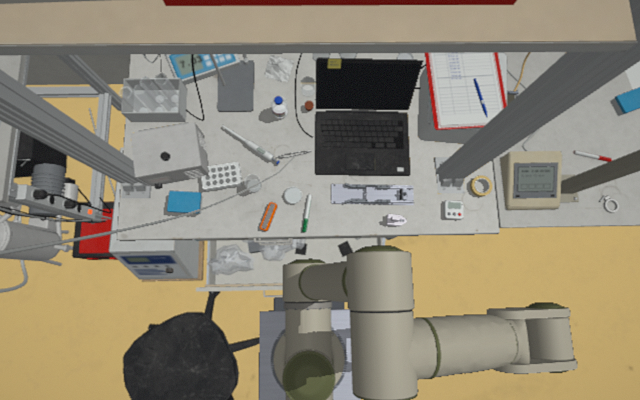

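View pics/side0.png

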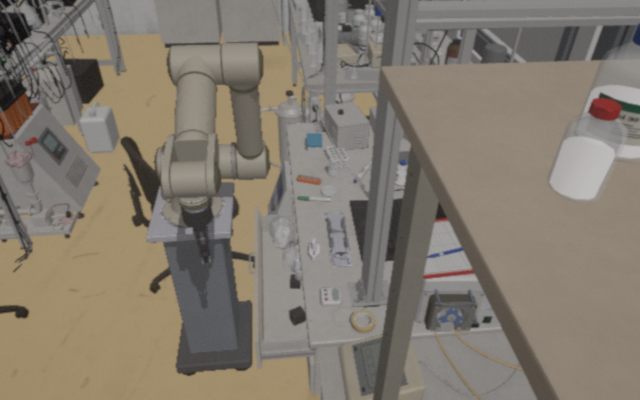

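The top picture shows the station at about (331–414, 183–204), the carrier near (395,220) and the timer at (453,210). In the side picture the station is at about (338,238) and the carrier at (314,248). I'll enlarge both.

```bash
python3 - <<'E'
from h import *
import pickle;a,b=pickle.load(open('c0.pkl','rb'))
A=a['img'][174:236,322:422,::-1];cv2.imwrite('pics/topc.png',cv2.resize(A,None,fx=8,fy=8,interpolation=cv2.INTER_CUBIC))
B=b['img'][200:275,295:365,::-1];cv2.imwrite('pics/sidec.png',cv2.resize(B,None,fx=8,fy=8,interpolation=cv2.INTER_CUBIC))
E
```

```text
(no output)
```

View pics/topc.png

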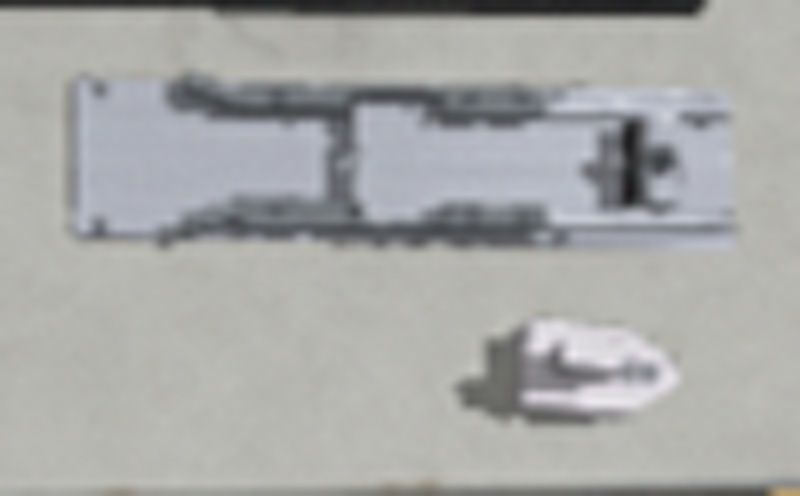

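View pics/sidec.png

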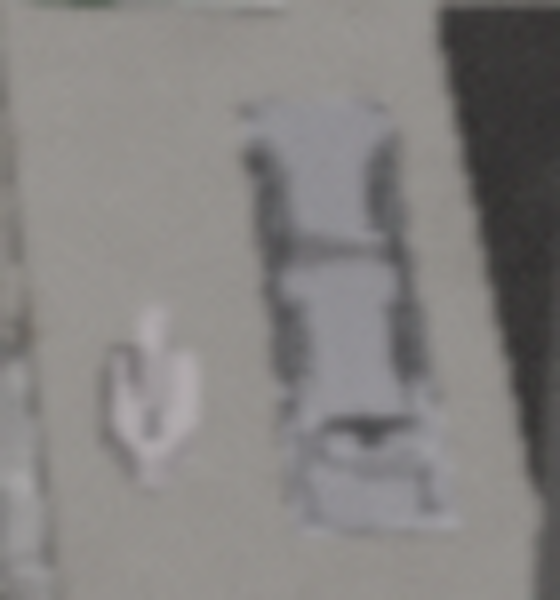

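```bash
cat >> h.py <<'E'
TO=(322,174);SO=(295,200)
def sub(U,o): return ((U[0]+.5)/8-.5+o[0],(U[1]+.5)/8-.5+o[1])
E
python3 - <<'E'
from h import *
import pickle;a,b=pickle.load(open('c0.pkl','rb'))
for n,c,o,pts in (('top',a,TO,dict(LT=(78,80,4),LB=(78,238,4),RT=(735,90,4),RB=(735,245,4),gate=(342,160,21),nose=(682,373,11),rl=(530,318,22),rr=(525,418,11),stopface=(615,165,22))),
 ('side',b,SO,dict(LB=(248,112,4),LT=(383,103,4),RB=(308,530,4),RT=(458,522,4),nose=(150,482,11),fintoprear=(152,308,56),gate=(335,245,21)))):
    for k,p in pts.items(): print(n,k,ray(c,sub(p,o),p[2]).round(1))
E
```

```text
top LT [570.  -88.1   4. ]
top LB [500.5 -86.3   4. ]
top RT [ 561.4 -373.6    4. ]
top RB [ 492.9 -369.2    4. ]
top gate [ 529.3 -198.8   21. ]
top nose [ 436.8 -341.2   11. ]
top rl [ 459.7 -275.4   22. ]
top rr [ 418.7 -273.2   11. ]
top stopface [ 525.2 -315.3   22. ]
side LB [504.3 -94.1   4. ]
side LT [569.1 -93.2   4. ]
side RB [ 497.3 -368.8    4. ]
side RT [ 560.4 -370.1    4. ]
side nose [ 433.7 -341.8   11. ]
side fintoprear [ 440.  -283.5   56. ]
side gate [ 529.4 -211.2   21. ]
```

```bash
cat >> h.py <<'E'
def T(x,y,yaw,P):
    P=np.array(P,float);c,s=np.cos(yaw),np.sin(yaw)
    return np.c_[x+c*P[:,0]-s*P[:,1],y+s*P[:,0]+c*P[:,1],P[:,2]]
oct_=lambda z:[(-32,-18,z),(12,-18,z),(32,-5,z),(32,5,z),(12,18,z),(-32,18,z)]
rect=lambda x0,x1,y0,y1,z:[(x0,y0,z),(x1,y0,z),(x1,y1,z),(x0,y1,z)]
CAR=[oct_(0),oct_(22),rect(-23,3,-6,6,22),rect(-23,3,-6,6,56)]
STA=[rect(0,284,-35,35,4)]+[[(45,s*28,20),(70,s*19.4,20),(118,s*19.4,20)] for s in(1,-1)]+[[(157,s*19.4,20),(200,s*19.4,20)] for s in(1,-1)]+[[(120,-19,21),(120,19,21)]]
def overlay(cs,items,f,boxes,k=8):
    out=[]
    for c,(u0,v0,w,h) in zip(cs,boxes):
        I=cv2.resize(np.ascontiguousarray(c['img'][v0:v0+h,u0:u0+w,::-1]),None,fx=k,fy=k,interpolation=cv2.INTER_CUBIC)
        for (x,y,yaw,polys,col) in items:
            for P in polys:
                q=(proj(c,T(x,y,yaw,P))-[u0,v0]+.5)*k-.5
                cv2.polylines(I,[np.round(q).astype(np.int32)],len(P)>3,col,1,cv2.LINE_AA)
        out.append(I)
    H=max(o.shape[0] for o in out)
    cv2.imwrite('pics/'+f,np.hstack([cv2.copyMakeBorder(o,0,H-o.shape[0],0,4,cv2.BORDER_CONSTANT) for o in out]))
E
python3 - <<'E'
from h import *
import pickle;a,b=pickle.load(open('c0.pkl','rb'))
overlay((a,),[(535.8,-88,-1.5993,STA,(0,0,255)),(437.5,-308.5,-1.62,CAR,(0,160,0))],'ov1.png',[(*TO,100,62)])
overlay((b,),[(535.8,-88,-1.5993,STA,(0,0,255)),(437.5,-308.5,-1.62,CAR,(0,160,0))],'ov2.png',[(*SO,70,75)])
I=cv2.imread('pics/ov1.png');J=cv2.imread('pics/ov2.png')
J=J[:, :]
H=600;M=np.zeros((600,800,3),np.uint8)
A=cv2.resize(I,(484,298));B=J
# full-res top right part (carrier) + side
M[:,:]=0
overlay((a,b),[(535.8,-88,-1.5993,STA,(0,0,255)),(437.5,-308.5,-1.62,CAR,(0,160,0))],'ov.png',[(TO[0]+2,TO[1]+2,98,58),(SO[0]+5,SO[1],60,75)],k=5)
print(cv2.imread('pics/ov.png').shape)
E
```

```text
(375, 798, 3)
```

View pics/ov.png

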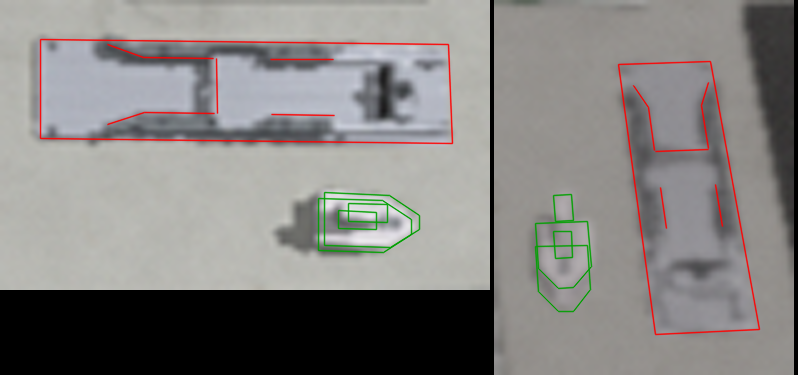

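Station overlay fits: the dark gate band matches x = 120 once shadow and leaf height are allowed for. I'll enlarge the carrier once more to check its yaw and position.

```bash
python3 - <<'E'
from h import *
import pickle;a,b=pickle.load(open('c0.pkl','rb'))
overlay((a,b),[(437.5,-307,-1.62,CAR,(0,160,0))],'ovc.png',[(380,210,32,20),(304,234,20,30)],k=15)
E
```

```text
(no output)
```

View pics/ovc.png

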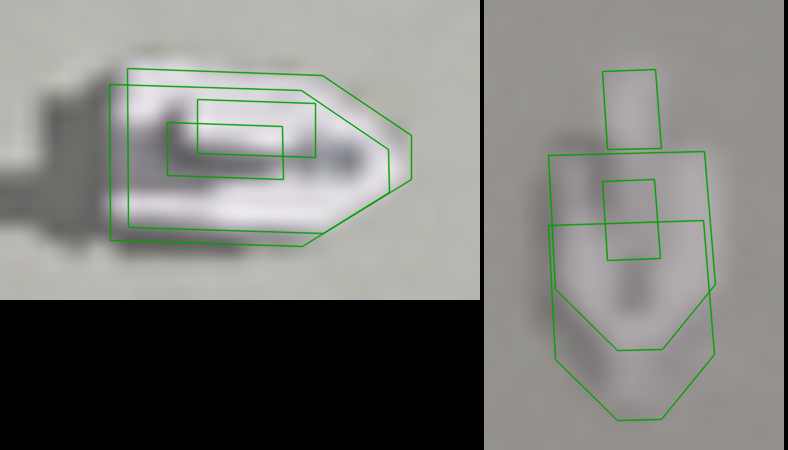

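Emit:
{"method": "move_arm", "body": {
  "motion": [
    {"offset": [0.05, -0.02, 0], "angular": [0, 0, -10], "jaw": 0.0},
    {"offset": [0.1, -0.04, 0], "angular": [0, 0, -20], "jaw": 0.0},
    {"offset": [0.15, -0.06, 0], "angular": [0, 0, -30], "jaw": 0.0},
    {"offset": [0.2, -0.08, 0], "angular": [0, 0, -40], "jaw": 0.0},
    {"offset": [0.25, -0.1, 0], "angular": [0, 0, -50], "jaw": 0.0}
  ]
}}

```text
time_s: 0.72
eef_pos: [339.3, -357.6, 242.1]
ee_rot: [-0.0, 0.852, 0.524, -0.0]
force: [0.3, -0.4, -0.5]
grip_width: -0.001
```

The overlay fits the carrier in both views to within a pixel or so: nose at (410,158) in the left panel, fin on the centre line. So its origin is (437.5,-307), yaw -1.61, and the grip is at (438,-297).

```bash
cat >> h.py <<'E'
from scipy.spatial.transform import Rotation as Ro
def go(x,y,z,yaw):
    s=ctrl.sense();w,a,b,c=s['ee_rot'];R=Ro.from_quat([a,b,c,w])
    d=R.inv().apply(np.array([x,y,z])-s['eef_pos'])
    t=Ro.from_matrix(np.c_[[np.cos(yaw),np.sin(yaw),0],[np.sin(yaw),-np.cos(yaw),0],[0,0,-1]])
    print('off mm',d.round(2),'ang',np.degrees((R.inv()*t).as_rotvec()).round(2),'t',round(s['time_s'],2),'pos',s['eef_pos'].round(1),'F',s['force'].round(1),'grip',round(s['grip_width']*85.4,1),'tips',ctrl.tips_ahead)
E
python3 - <<'E'
from h import *
go(438,-297,120,-1.61+np.pi)
E
```

```text
off mm [ 98.67  60.71 122.12] ang [-1.000e-02 -1.000e-02 -2.461e+01] t 0.72 pos [ 339.3 -357.6  242.1] F [ 0.3 -0.4 -0.5] grip -0.1 tips 11.0
```

Emit:
{"method": "move_arm", "body": {
  "motion": [
    {"offset": [0.045, 0.03, 0.05], "angular": [0, 0, -10], "jaw": 0.05},
    {"offset": [0.0987, 0.0607, 0.1], "angular": [0, 0, -19], "jaw": 0.05},
    {"offset": [0.0987, 0.0607, 0.122], "angular": [0, 0, -24.6], "jaw": 0.05},
    {"offset": [0.0987, 0.0607, 0.122], "angular": [0, 0, -24.6], "jaw": 0.05}
  ]
}}

```text
time_s: 1.23
eef_pos: [436.8, -296.9, 117.7]
ee_rot: [-0.003, 0.722, 0.692, 0.0]
force: [0.1, 1.1, 0.2]
grip_width: 0.586
```

```bash
python3 - <<'E'
from h import *
go(438,-297,36,-1.61+np.pi)
c=cap('top');d=cap('side')
overlay((c,d),[(437.5,-307,-1.61,CAR,(0,160,0))],'p3.png',[(375,200,40,36),(299,220,35,50)],k=10)
E
```

```text
off mm [-0.39  1.53 81.71] ang [-0.25 -0.25 -0.22] t 1.23 pos [ 436.8 -296.9  117.7] F [0.1 1.1 0.2] grip 50.1 tips 11.0
```

View pics/p3.png

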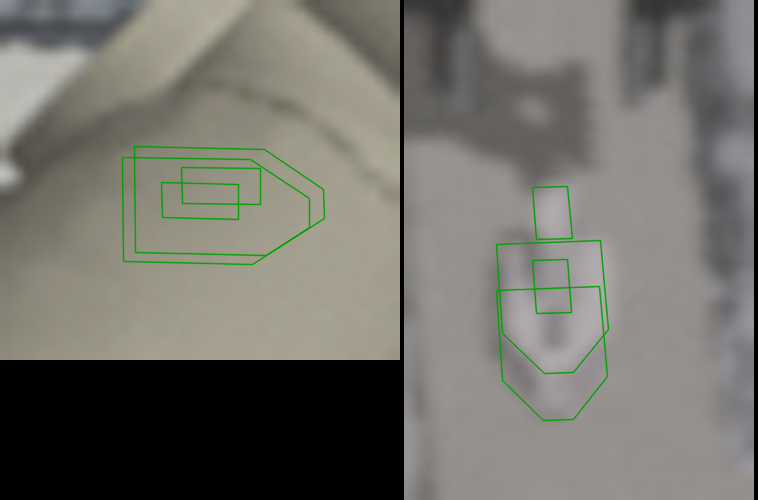

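The top view is hidden by the arm. In the side view the fingers straddle the fin (fingers near columns 455 and 645, fin at 552). I'll go down.

Emit:
{"method": "move_arm", "body": {
  "motion": [
    {"offset": [0, 0.001, 0.04], "angular": [0, 0, 0], "jaw": 0.05},
    {"offset": [0, 0.001, 0.07], "angular": [0, 0, 0], "jaw": 0.05},
    {"offset": [0, 0.001, 0.082], "angular": [0, 0, 0], "jaw": 0.05},
    {"offset": [0, 0.001, 0.082], "angular": [0, 0, 0], "jaw": 0.05}
  ]
}}

```text
time_s: 1.82
eef_pos: [438.1, -299.7, 39.2]
ee_rot: [0.0, 0.723, 0.691, -0.0]
force: [0.1, 0.5, 0.6]
grip_width: 0.591
```

```bash
python3 - <<'E'
from h import *
go(438,-297,36,-1.61+np.pi)
E
```

```text
off mm [ 2.69 -0.24  3.17] ang [ 0.04  0.04 -0.41] t 1.82 pos [ 438.1 -299.7   39.2] F [0.1 0.5 0.6] grip 50.4 tips 11.0
```

Emit:
{"method": "move_arm", "body": {
  "motion": [
    {"offset": [0.0025, 0, 0.0025], "angular": [0, 0, 0], "jaw": 0.05},
    {"offset": [0.0025, 0, 0.0025], "angular": [0, 0, 0], "jaw": 0.02},
    {"offset": [0.0025, 0, 0.0025], "angular": [0, 0, 0], "jaw": 0.005},
    {"offset": [0.0025, 0, 0.0025], "angular": [0, 0, 0], "jaw": 0.005},
    {"offset": [0.0025, 0, 0.0025], "angular": [0, 0, 0], "jaw": 0.005}
  ],
  "squeeze": 60
}}

```text
time_s: 2.45
eef_pos: [438.6, -296.6, 36.4]
ee_rot: [0.0, 0.723, 0.691, 0.0]
force: [-0.6, 0.6, 6.3]
grip_width: 0.129
```

```bash
python3 - <<'E'
from h import *
go(438,-297,36,-1.61+np.pi)
E
```

```text
off mm [-0.44 -0.53  0.36] ang [ 0.04  0.04 -0.33] t 2.45 pos [ 438.6 -296.6   36.4] F [-0.6  0.6  6.3] grip 11.0 tips 11.0
```

Emit:
{"method": "move_arm", "body": {
  "motion": [
    {"offset": [0, 0, -0.02], "angular": [0, 0, 0], "jaw": 0.005},
    {"offset": [0, 0, -0.05], "angular": [0, 0, 0], "jaw": 0.005},
    {"offset": [0, 0, -0.064], "angular": [0, 0, 0], "jaw": 0.005},
    {"offset": [0, 0, -0.064], "angular": [0, 0, 0], "jaw": 0.005}
  ]
}}

```text
time_s: 2.95
eef_pos: [438.4, -296.5, 100.0]
ee_rot: [0.001, 0.723, 0.691, -0.0]
force: [0.8, 0.0, -1.8]
grip_width: 0.131
```

```bash
python3 - <<'E'
from h import *
go(535.1,-114,100,-1.5993+np.pi)
E
```

```text
off mm [ 1.8668e+02  8.8400e+01 -2.0000e-02] ang [ 0.04  0.04 -0.94] t 2.95 pos [ 438.4 -296.5  100. ] F [ 0.8  0.  -1.8] grip 11.2 tips 11.0
```

Emit:
{"method": "move_arm", "body": {
  "motion": [
    {"offset": [0.04, 0.019, 0], "angular": [0, 0, -0.2], "jaw": 0.005},
    {"offset": [0.09, 0.043, 0], "angular": [0, 0, -0.5], "jaw": 0.005},
    {"offset": [0.14, 0.066, 0], "angular": [0, 0, -0.9], "jaw": 0.005},
    {"offset": [0.175, 0.083, 0], "angular": [0, 0, -0.9], "jaw": 0.005},
    {"offset": [0.1867, 0.0884, 0], "angular": [0, 0, -0.9], "jaw": 0.005}
  ]
}}

```text
time_s: 3.58
eef_pos: [535.0, -111.9, 98.4]
ee_rot: [-0.001, 0.717, 0.698, -0.0]
force: [-0.6, -0.3, -1.7]
grip_width: 0.126
```

Emit:
{"method": "move_arm", "body": {
  "motion": [
    {"offset": [0, 0, 0.02], "angular": [0, 0, 0], "jaw": 0.005},
    {"offset": [0, 0, 0.04], "angular": [0, 0, 0], "jaw": 0.005},
    {"offset": [0, 0, 0.045], "angular": [0, 0, 0], "jaw": 0.005},
    {"offset": [0, 0, 0.045], "angular": [0, 0, 0], "jaw": 0.005}
  ]
}}

```text
time_s: 4.08
eef_pos: [534.8, -114.3, 54.6]
ee_rot: [-0.0, 0.718, 0.696, -0.0]
force: [0.7, -0.5, -1.0]
grip_width: 0.131
```

```bash
python3 - <<'E'
from h import *
go(535.1,-114,40.4,-1.5993+np.pi)
c=cap('top');d=cap('side')
p=ctrl.sense()['eef_pos']
overlay((c,d),[(535.8,-88,-1.5993,STA,(0,0,255))],'p4.png',[(328,165,45,42),(315,205,32,35)],k=10)
E
```

```text
off mm [ 0.33  0.33 14.23] ang [-0.03 -0.01 -0.08] t 4.08 pos [ 534.8 -114.3   54.6] F [ 0.7 -0.5 -1. ] grip 11.2 tips 11.0
```

View pics/p4.png

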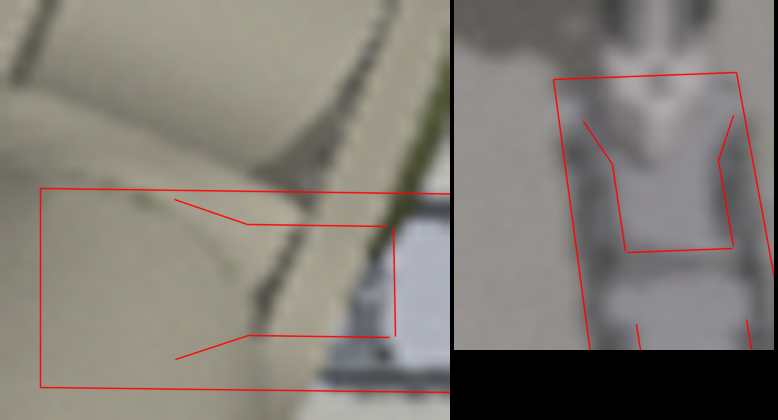

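```bash
python3 - <<'E'
from h import *
d=cap('side')
for z in (18.2,29,40): print(z,(proj(d,T(534.8,-114.3,-1.5993,[(42,0,z),(22,-18,z),(22,18,z)]))-[315,205]+.5)*10+[454,0])
print((proj(d,T(535.8,-88,-1.5993,[(68,0,4),(90,0,4),(90,19.4,4),(90,-19.4,4),(90,19.4,20),(90,-19.4,20)]))-[315,205]+.5)*10+[454,0])
I=d['img'].mean(2)
for v in (222,223,224,225,226): print(v,I[v,325:345].round().astype(int))
E
```

```text
18.2 [[664.22969387 163.23414292]
 [610.25914869 130.31741273]
 [706.84057454 126.46952107]]
29 [[665.22243805 140.6784792 ]
 [611.04551779 107.82781197]
 [707.97992418 103.99755216]]
40 [[666.24115088 117.53279404]
 [611.85240712  84.75134707]
 [709.14899283  80.93942039]]
[[663.51910075 192.05112133]
 [669.80964073 231.20327668]
 [722.53783156 229.02320078]
 [617.00029949 233.38670779]
 [724.33911046 195.76975911]
 [618.2211596  200.10591817]]
222 [133 119 104  96 103 111 128 135 134 136 139 142 145 144 140 123 102  92
  96 110]
223 [140 123 101  88  93 108 128 139 143 142 143 145 144 143 139 122  97  90
  96 110]
224 [141 125  97  87  91 108 127 141 143 144 143 143 144 145 140 124  94  86
  97 108]
225 [140 123  99  91  97 109 125 139 143 143 141 144 143 143 139 122  95  90
  97 105]
226 [140 125 100  92 100 108 125 137 141 144 141 143 143 144 141 125 101  91
  99 104]
```

```bash
python3 - <<'E'
from h import *
d=cap('side')
overlay((d,),[(535.8,-88,-1.5993,STA,(0,0,255)),(534.8+.285,-124.3,-1.5993,[[(x,y,z+18.2) for x,y,z in P] for P in CAR],(0,160,0))],'p5.png',[(322,204,26,25)],k=22)
I=d['img']
for v in range(210,222): print(v,I[v,326:346].max(1))
E
```

```text
210 [ 97  97  98 109 134 142 137 146 159 159 153 152 160 153 145 145 145 146
 147 148]
211 [ 98  97  97 112 143 162 164 161 157 154 161 170 171 163 151 143 147 146
 148 148]
212 [102  96  96 110 142 168 172 162 147 142 157 175 176 170 154 142 141 147
 147 145]
213 [104  98  95 107 132 157 171 166 155 141 155 170 173 162 147 134 127 136
 144 147]
214 [120 110 100 102 125 142 153 161 158 150 154 164 160 150 144 141 139 138
 144 147]
215 [139 123 102 106 122 133 138 149 158 158 157 157 151 143 142 145 143 140
 142 147]
216 [141 124 105 103 121 129 128 132 146 152 154 151 145 144 143 144 137 132
 132 138]
217 [129 118 106 103 109 116 121 127 144 156 156 153 149 147 144 139 131 119
 121 133]
218 [112 106 107 106 101 105 114 123 144 156 156 149 144 146 142 129 112 111
 116 134]
219 [ 94  91 101 103 103 103 104 114 140 151 150 148 146 144 139 121 102 105
 117 132]
220 [ 90  86  98 110 118 119 108 107 121 135 137 142 146 143 129 110  94  96
 111 133]
221 [100  89  98 107 118 126 122 115 118 131 139 145 146 143 127 106  99 100
 115 131]
```

View pics/p5.png

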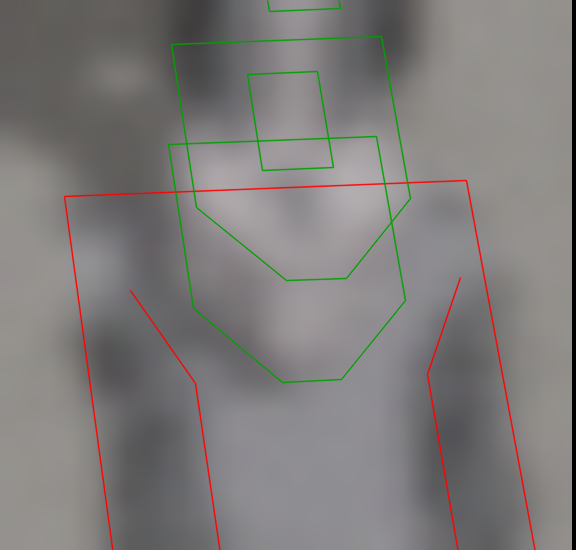

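The carrier and the lane both appear about 10 enlarged px (~0.5 px) left of the overlay. That is a shared camera offset, so the carrier is aligned with the lane to under 1 mm. I'll lower it.

Emit:
{"method": "move_arm", "body": {
  "motion": [
    {"offset": [0, 0, 0.008], "angular": [0, 0, 0], "jaw": 0.005},
    {"offset": [0, 0, 0.013], "angular": [0, 0, 0], "jaw": 0.005},
    {"offset": [0, 0, 0.0135], "angular": [0, 0, 0], "jaw": 0.005},
    {"offset": [0, 0, 0.0135], "angular": [0, 0, 0], "jaw": 0.005}
  ]
}}

```text
time_s: 4.78
eef_pos: [535.0, -113.8, 41.3]
ee_rot: [0.0, 0.717, 0.697, -0.0]
force: [0.4, -0.2, -1.7]
grip_width: 0.132
```

```bash
python3 - <<'E'
from h import *
go(535.1,-114,40.4,-1.5993+np.pi)
E
```

```text
off mm [-0.16  0.09  0.89] ang [-0.    0.   -0.04] t 4.78 pos [ 535.  -113.8   41.3] F [ 0.4 -0.2 -1.7] grip 11.3 tips 11.0
```

Emit:
{"method": "move_arm", "body": {
  "motion": [
    {"offset": [0, 0, 0.0005], "angular": [0, 0, 0], "jaw": 0.005},
    {"offset": [0, 0, 0.001], "angular": [0, 0, 0], "jaw": 0.005},
    {"offset": [0, 0, 0.001], "angular": [0, 0, 0], "jaw": 0.005}
  ]
}}

```text
time_s: 5.15
eef_pos: [535.0, -113.9, 40.4]
ee_rot: [0.0, 0.717, 0.697, 0.0]
force: [1.1, 0.2, -0.6]
grip_width: 0.135
```

Emit:
{"method": "move_arm", "body": {
  "motion": [
    {"offset": [0, 0, 0.0005], "angular": [0, 0, 0], "jaw": 0.005},
    {"offset": [0, 0, 0.0005], "angular": [0, 0, 0], "jaw": 0.005},
    {"offset": [0, 0, 0.0005], "angular": [0, 0, 0], "jaw": 0.005}
  ]
}}

```text
time_s: 5.52
eef_pos: [535.1, -113.8, 40.4]
ee_rot: [0.0, 0.717, 0.697, 0.0]
force: [-2.4, 0.7, 6.9]
grip_width: 0.131
```

Emit:
{"method": "move_arm", "body": {
  "motion": [
    {"offset": [-0.003, 0, -0.0005], "angular": [0, 0, 0], "jaw": 0.005},
    {"offset": [-0.007, 0, -0.0005], "angular": [0, 0, 0], "jaw": 0.005},
    {"offset": [-0.011, 0, -0.0005], "angular": [0, 0, 0], "jaw": 0.005},
    {"offset": [-0.015, 0, -0.0005], "angular": [0, 0, 0], "jaw": 0.005},
    {"offset": [-0.015, 0, -0.0005], "angular": [0, 0, 0], "jaw": 0.005}
  ]
}}

```text
time_s: 6.15
eef_pos: [534.6, -129.5, 40.4]
ee_rot: [0.0, 0.717, 0.697, -0.0]
force: [-0.4, -1.4, 1.2]
grip_width: 0.129
```

```bash
python3 - <<'E'
from h import *
go(534.6,-129,40.4,-1.5993+np.pi);print(ctrl.sense()['wrist_torque'])
E
```

```text
off mm [ 0.53 -0.04 -0.03] ang [ 0.02  0.04 -0.06] t 6.15 pos [ 534.6 -129.5   40.4] F [-0.4 -1.4  1.2] grip 11.1 tips 11.0
[-0.32954937  0.0232608   0.00213055]
```

Emit:
{"method": "move_arm", "body": {
  "motion": [
    {"offset": [-0.003, 0, 0], "angular": [0, 0, 0], "jaw": 0.005},
    {"offset": [-0.007, 0, 0], "angular": [0, 0, 0], "jaw": 0.005},
    {"offset": [-0.011, 0, 0], "angular": [0, 0, 0], "jaw": 0.005},
    {"offset": [-0.015, 0, 0], "angular": [0, 0, 0], "jaw": 0.005},
    {"offset": [-0.015, 0, 0], "angular": [0, 0, 0], "jaw": 0.005}
  ]
}}

```text
time_s: 6.78
eef_pos: [534.2, -144.5, 40.4]
ee_rot: [0.0, 0.717, 0.697, -0.0]
force: [-1.4, -1.4, 4.0]
grip_width: 0.131
```

```bash
python3 - <<'E'
from h import *
go(534.2,-144,40.4,-1.5993+np.pi);print(ctrl.sense()['wrist_torque'])
E
```

```text
off mm [ 0.48  0.03 -0.03] ang [ 0.02  0.04 -0.05] t 6.78 pos [ 534.2 -144.5   40.4] F [-1.4 -1.4  4. ] grip 11.2 tips 11.0
[-0.15793867 -0.00556008  0.02398108]
```

Emit:
{"method": "move_arm", "body": {
  "motion": [
    {"offset": [-0.004, 0, 0], "angular": [0, 0, 0], "jaw": 0.005},
    {"offset": [-0.008, 0, 0], "angular": [0, 0, 0], "jaw": 0.005},
    {"offset": [-0.012, 0, 0], "angular": [0, 0, 0], "jaw": 0.005},
    {"offset": [-0.015, 0, 0], "angular": [0, 0, 0], "jaw": 0.005},
    {"offset": [-0.015, 0, 0], "angular": [0, 0, 0], "jaw": 0.005}
  ]
}}

```text
time_s: 7.4
eef_pos: [533.7, -159.1, 40.4]
ee_rot: [0.0, 0.717, 0.697, -0.0]
force: [-0.8, 0.2, 4.0]
grip_width: 0.13
```

Emit:
{"method": "move_arm", "body": {
  "motion": [
    {"offset": [-0.003, 0, 0], "angular": [0, 0, 0], "jaw": 0.005},
    {"offset": [-0.006, 0, 0], "angular": [0, 0, 0], "jaw": 0.005},
    {"offset": [-0.008, 0, 0], "angular": [0, 0, 0], "jaw": 0.005},
    {"offset": [-0.01, 0, 0], "angular": [0, 0, 0], "jaw": 0.005},
    {"offset": [-0.01, 0, 0], "angular": [0, 0, 0], "jaw": 0.005}
  ]
}}

```text
time_s: 8.02
eef_pos: [533.4, -167.9, 40.4]
ee_rot: [-0.001, 0.717, 0.697, 0.0]
force: [0.3, 7.4, 7.0]
grip_width: 0.133
```

Emit:
{"method": "move_arm", "body": {
  "motion": [
    {"offset": [-0.002, 0, 0], "angular": [0, 0, 0], "jaw": 0.005},
    {"offset": [-0.004, 0, 0], "angular": [0, 0, 0], "jaw": 0.005},
    {"offset": [-0.006, 0, 0], "angular": [0, 0, 0], "jaw": 0.005},
    {"offset": [-0.008, 0, 0], "angular": [0, 0, 0], "jaw": 0.005},
    {"offset": [-0.008, 0, 0], "angular": [0, 0, 0], "jaw": 0.005}
  ]
}}

```text
time_s: 8.65
eef_pos: [533.2, -175.5, 40.5]
ee_rot: [-0.001, 0.717, 0.697, 0.001]
force: [-0.0, 8.9, 8.5]
grip_width: 0.128
```

```bash
python3 - <<'E'
from h import *
go(533.2,-176,40.4,-1.5993+np.pi);print(ctrl.sense()['wrist_torque'])
E
```

```text
off mm [-0.5   0.06  0.08] ang [-0.02 -0.12 -0.04] t 8.65 pos [ 533.2 -175.5   40.5] F [-0.   8.9  8.5] grip 11.0 tips 11.0
[ 1.61940594 -0.05388145  0.03345943]
```

Emit:
{"method": "move_arm", "body": {
  "motion": [
    {"offset": [-0.002, 0, -0.0002], "angular": [0, 0, 0], "jaw": 0.005},
    {"offset": [-0.004, 0, -0.0002], "angular": [0, 0, 0], "jaw": 0.005},
    {"offset": [-0.006, 0, -0.0002], "angular": [0, 0, 0], "jaw": 0.005},
    {"offset": [-0.008, 0, -0.0002], "angular": [0, 0, 0], "jaw": 0.005},
    {"offset": [-0.01, 0, -0.0002], "angular": [0, 0, 0], "jaw": 0.005}
  ]
}}

```text
time_s: 9.28
eef_pos: [532.7, -185.4, 40.5]
ee_rot: [-0.001, 0.717, 0.697, 0.001]
force: [0.6, 9.9, 7.8]
grip_width: 0.132
```

Emit:
{"method": "move_arm", "body": {
  "motion": [
    {"offset": [-0.003, 0, 0], "angular": [0, 0, 0], "jaw": 0.005},
    {"offset": [-0.006, 0, 0], "angular": [0, 0, 0], "jaw": 0.005},
    {"offset": [-0.009, 0, 0], "angular": [0, 0, 0], "jaw": 0.005},
    {"offset": [-0.012, 0, 0], "angular": [0, 0, 0], "jaw": 0.005},
    {"offset": [-0.012, 0, 0], "angular": [0, 0, 0], "jaw": 0.005}
  ]
}}

```text
time_s: 9.9
eef_pos: [532.7, -196.7, 40.5]
ee_rot: [-0.001, 0.717, 0.697, 0.001]
force: [1.3, 13.8, 8.2]
grip_width: 0.128
```

```bash
python3 - <<'E'
from h import *
go(532.7,-197,40.4,-1.5993+np.pi);print(ctrl.sense()['wrist_torque'])
E
```

```text
off mm [-0.25  0.05  0.14] ang [-0.02 -0.2  -0.05] t 9.9 pos [ 532.7 -196.7   40.5] F [ 1.3 13.8  8.2] grip 10.9 tips 11.0
[ 2.19385844 -0.36695306  0.01214376]
```

Emit:
{"method": "move_arm", "body": {
  "motion": [
    {"offset": [-0.002, 0, 0], "angular": [0, 0, 0], "jaw": 0.005},
    {"offset": [-0.004, 0, 0], "angular": [0, 0, 0], "jaw": 0.005},
    {"offset": [-0.006, 0, 0], "angular": [0, 0, 0], "jaw": 0.005},
    {"offset": [-0.008, 0, 0], "angular": [0, 0, 0], "jaw": 0.005},
    {"offset": [-0.01, 0, 0], "angular": [0, 0, 0], "jaw": 0.005}
  ]
}}

```text
time_s: 10.52
eef_pos: [532.2, -207.2, 40.5]
ee_rot: [-0.001, 0.717, 0.697, 0.001]
force: [0.7, 9.9, 8.1]
grip_width: 0.129
```

Emit:
{"method": "move_arm", "body": {
  "motion": [
    {"offset": [-0.003, 0, 0], "angular": [0, 0, 0], "jaw": 0.005},
    {"offset": [-0.006, 0, 0], "angular": [0, 0, 0], "jaw": 0.005},
    {"offset": [-0.009, 0, 0], "angular": [0, 0, 0], "jaw": 0.005},
    {"offset": [-0.012, 0, 0], "angular": [0, 0, 0], "jaw": 0.005},
    {"offset": [-0.012, 0, 0], "angular": [0, 0, 0], "jaw": 0.005}
  ]
}}

```text
time_s: 11.15
eef_pos: [531.8, -220.2, 40.5]
ee_rot: [-0.0, 0.717, 0.697, 0.0]
force: [0.5, 4.8, 5.9]
grip_width: 0.133
```

```bash
python3 - <<'E'
from h import *
go(532.2,-219,40.4,-1.5993+np.pi);print(ctrl.sense()['wrist_torque'])
E
```

```text
off mm [1.25 0.35 0.06] ang [-0.02 -0.06 -0.04] t 11.15 pos [ 531.8 -220.2   40.5] F [0.5 4.8 5.9] grip 11.4 tips 11.0
[ 0.74276232 -0.00285608 -0.0099514 ]
```

Emit:
{"method": "move_arm", "body": {
  "motion": [
    {"offset": [-0.003, 0, 0], "angular": [0, 0, 0], "jaw": 0.005},
    {"offset": [-0.007, 0, 0], "angular": [0, 0, 0], "jaw": 0.005},
    {"offset": [-0.011, 0, 0], "angular": [0, 0, 0], "jaw": 0.005},
    {"offset": [-0.014, 0, 0], "angular": [0, 0, 0], "jaw": 0.005},
    {"offset": [-0.014, 0, 0], "angular": [0, 0, 0], "jaw": 0.005}
  ]
}}

```text
time_s: 11.78
eef_pos: [531.4, -234.2, 40.4]
ee_rot: [-0.001, 0.717, 0.697, 0.0]
force: [0.7, 5.2, 5.6]
grip_width: 0.127
```

Emit:
{"method": "move_arm", "body": {
  "motion": [
    {"offset": [-0.003, 0, 0], "angular": [0, 0, 0], "jaw": 0.005},
    {"offset": [-0.006, 0, 0], "angular": [0, 0, 0], "jaw": 0.005},
    {"offset": [-0.009, 0, 0], "angular": [0, 0, 0], "jaw": 0.005},
    {"offset": [-0.012, 0, 0], "angular": [0, 0, 0], "jaw": 0.005},
    {"offset": [-0.012, 0, 0], "angular": [0, 0, 0], "jaw": 0.005}
  ]
}}

```text
time_s: 12.4
eef_pos: [531.0, -246.1, 40.5]
ee_rot: [-0.001, 0.717, 0.697, 0.0]
force: [-0.1, 4.5, 5.4]
grip_width: 0.129
```

```bash
python3 - <<'E'
from h import *
go(531.2,-245,40.4,-1.5993+np.pi);print(ctrl.sense()['wrist_torque'])
E
```

```text
off mm [1.11 0.14 0.05] ang [-0.03 -0.07 -0.04] t 12.4 pos [ 531.  -246.1   40.5] F [-0.1  4.5  5.4] grip 11.0 tips 11.0
[ 0.82751284  0.04396721 -0.02450102]
```

Emit:
{"method": "move_arm", "body": {
  "motion": [
    {"offset": [-0.002, 0, 0], "angular": [0, 0, 0], "jaw": 0.005},
    {"offset": [-0.004, 0, 0], "angular": [0, 0, 0], "jaw": 0.005},
    {"offset": [-0.006, 0, 0], "angular": [0, 0, 0], "jaw": 0.005},
    {"offset": [-0.006, 0, 0], "angular": [0, 0, 0], "jaw": 0.005}
  ]
}}

```text
time_s: 12.9
eef_pos: [530.9, -251.9, 40.5]
ee_rot: [-0.001, 0.717, 0.697, 0.0]
force: [-0.5, 6.4, 5.9]
grip_width: 0.127
```

Emit:
{"method": "move_arm", "body": {
  "motion": [
    {"offset": [-0.002, 0, 0], "angular": [0, 0, 0], "jaw": 0.005},
    {"offset": [-0.004, 0, 0], "angular": [0, 0, 0], "jaw": 0.005},
    {"offset": [-0.006, 0, 0], "angular": [0, 0, 0], "jaw": 0.005},
    {"offset": [-0.006, 0, 0], "angular": [0, 0, 0], "jaw": 0.005}
  ]
}}

```text
time_s: 13.4
eef_pos: [530.6, -259.1, 40.4]
ee_rot: [0.0, 0.717, 0.697, -0.0]
force: [0.1, 1.6, 2.5]
grip_width: 0.132
```

Past the gate: the force dropped to 1.6 N. I'll continue in 5–6 mm steps, shorter than the pin's travel.

Emit:
{"method": "move_arm", "body": {
  "motion": [
    {"offset": [-0.002, 0, 0], "angular": [0, 0, 0], "jaw": 0.005},
    {"offset": [-0.004, 0, 0], "angular": [0, 0, 0], "jaw": 0.005},
    {"offset": [-0.005, 0, 0], "angular": [0, 0, 0], "jaw": 0.005},
    {"offset": [-0.005, 0, 0], "angular": [0, 0, 0], "jaw": 0.005}
  ]
}}

```text
time_s: 13.9
eef_pos: [530.5, -264.0, 40.4]
ee_rot: [0.0, 0.717, 0.697, -0.0]
force: [-0.2, 0.4, 1.6]
grip_width: 0.132
```

Emit:
{"method": "move_arm", "body": {
  "motion": [
    {"offset": [-0.002, 0, 0], "angular": [0, 0, 0], "jaw": 0.005},
    {"offset": [-0.004, 0, 0], "angular": [0, 0, 0], "jaw": 0.005},
    {"offset": [-0.005, 0, 0], "angular": [0, 0, 0], "jaw": 0.005},
    {"offset": [-0.005, 0, 0], "angular": [0, 0, 0], "jaw": 0.005}
  ]
}}

```text
time_s: 14.4
eef_pos: [530.4, -269.0, 40.4]
ee_rot: [0.0, 0.717, 0.697, -0.0]
force: [-0.2, 0.1, -0.4]
grip_width: 0.13
```

Emit:
{"method": "move_arm", "body": {
  "motion": [
    {"offset": [-0.002, 0, 0.0002], "angular": [0, 0, 0], "jaw": 0.005},
    {"offset": [-0.004, 0, 0.0002], "angular": [0, 0, 0], "jaw": 0.005},
    {"offset": [-0.005, 0, 0.0002], "angular": [0, 0, 0], "jaw": 0.005},
    {"offset": [-0.005, 0, 0.0002], "angular": [0, 0, 0], "jaw": 0.005}
  ]
}}

```text
time_s: 14.9
eef_pos: [530.3, -273.9, 40.4]
ee_rot: [0.0, 0.717, 0.697, 0.0]
force: [0.3, 1.1, 3.6]
grip_width: 0.132
```

Emit:
{"method": "move_arm", "body": {
  "motion": [
    {"offset": [-0.002, 0, 0], "angular": [0, 0, 0], "jaw": 0.005},
    {"offset": [-0.004, 0, 0], "angular": [0, 0, 0], "jaw": 0.005},
    {"offset": [-0.005, 0, 0], "angular": [0, 0, 0], "jaw": 0.005},
    {"offset": [-0.005, 0, 0], "angular": [0, 0, 0], "jaw": 0.005}
  ]
}}

```text
time_s: 15.4
eef_pos: [530.2, -278.2, 40.4]
ee_rot: [-0.0, 0.717, 0.697, 0.0]
force: [0.2, 6.0, 5.3]
grip_width: 0.131
```

Emit:
{"method": "move_arm", "body": {
  "motion": [
    {"offset": [-0.001, 0, 0], "angular": [0, 0, 0], "jaw": 0.005},
    {"offset": [-0.002, 0, 0], "angular": [0, 0, 0], "jaw": 0.005},
    {"offset": [-0.003, 0, 0], "angular": [0, 0, 0], "jaw": 0.005},
    {"offset": [-0.003, 0, 0], "angular": [0, 0, 0], "jaw": 0.005}
  ]
}}

```text
time_s: 15.9
eef_pos: [530.1, -281.2, 40.5]
ee_rot: [-0.0, 0.717, 0.697, 0.0]
force: [-0.9, 6.3, 5.7]
grip_width: 0.13
```

Emit:
{"method": "move_arm", "body": {
  "motion": [
    {"offset": [-0.001, 0, 0], "angular": [0, 0, 0], "jaw": 0.005},
    {"offset": [-0.002, 0, 0], "angular": [0, 0, 0], "jaw": 0.005},
    {"offset": [-0.002, 0, 0], "angular": [0, 0, 0], "jaw": 0.005}
  ]
}}

```text
time_s: 16.27
eef_pos: [530.1, -282.8, 40.5]
ee_rot: [-0.001, 0.717, 0.697, 0.001]
force: [-1.1, 8.2, 7.9]
grip_width: 0.129
```

Emit:
{"method": "move_arm", "body": {
  "motion": [
    {"offset": [-0.0005, 0, -0.0002], "angular": [0, 0, 0], "jaw": 0.005},
    {"offset": [-0.001, 0, -0.0002], "angular": [0, 0, 0], "jaw": 0.005},
    {"offset": [-0.001, 0, -0.0002], "angular": [0, 0, 0], "jaw": 0.005}
  ]
}}

```text
time_s: 16.65
eef_pos: [530.0, -283.2, 40.5]
ee_rot: [-0.001, 0.717, 0.697, 0.001]
force: [0.2, 9.8, 7.0]
grip_width: 0.128
```

Emit:
{"method": "move_arm", "body": {
  "motion": [
    {"offset": [-0.0005, 0, 0], "angular": [0, 0, 0], "jaw": 0.005},
    {"offset": [-0.001, 0, 0], "angular": [0, 0, 0], "jaw": 0.005},
    {"offset": [-0.001, 0, 0], "angular": [0, 0, 0], "jaw": 0.005}
  ]
}}

```text
time_s: 17.02
eef_pos: [530.0, -283.7, 40.6]
ee_rot: [-0.002, 0.717, 0.697, 0.001]
force: [1.1, 12.6, 8.2]
grip_width: 0.124
```

Emit:
{"method": "move_arm", "body": {
  "motion": [
    {"offset": [-0.0004, 0, -0.0002], "angular": [0, 0, 0], "jaw": 0.005},
    {"offset": [-0.0008, 0, -0.0003], "angular": [0, 0, 0], "jaw": 0.005},
    {"offset": [-0.0008, 0, -0.0003], "angular": [0, 0, 0], "jaw": 0.005}
  ]
}}

```text
time_s: 17.4
eef_pos: [530.0, -284.1, 40.6]
ee_rot: [-0.002, 0.717, 0.697, 0.001]
force: [1.6, 14.2, 7.2]
grip_width: 0.127
```

```bash
python3 - <<'E'
from h import *
go(531.2,-245,40.4,-1.5993+np.pi);print(ctrl.sense()['wrist_torque'])
d=cap('side');c=cap('top')
overlay((c,d),[],'p6.png',[(360,172,45,40),(322,205,34,68)],k=8)
E
```

```text
off mm [39.11  0.1   0.43] ang [-0.07 -0.26 -0.03] t 17.4 pos [ 530.  -284.1   40.6] F [ 1.6 14.2  7.2] grip 10.8 tips 11.0
[ 2.41266857 -0.22168733  0.03140099]
```

View pics/p6.png

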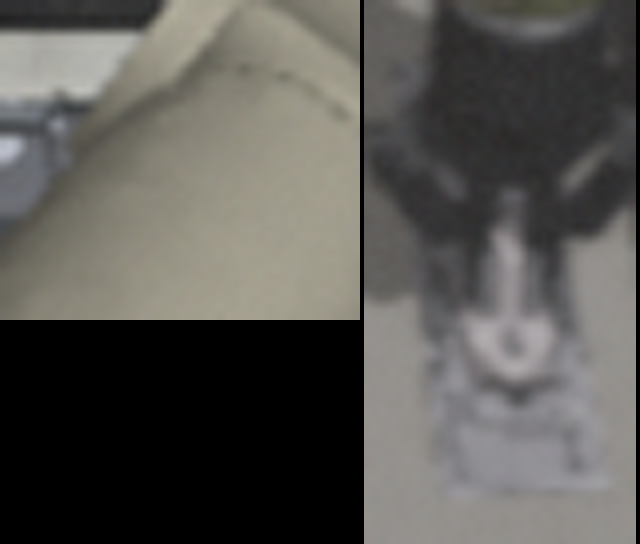

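The nose is against the stop, at about (512,385) in the right panel. Force against travel is about 6 N/mm, which matches the rubber face. I'll give one last small push, ease off, then open.

Emit:
{"method": "move_arm", "body": {
  "motion": [
    {"offset": [-0.0004, 0, 0], "angular": [0, 0, 0], "jaw": 0.005},
    {"offset": [-0.0008, 0, 0], "angular": [0, 0, 0], "jaw": 0.005},
    {"offset": [-0.0008, 0, 0], "angular": [0, 0, 0], "jaw": 0.005}
  ]
}}

```text
time_s: 17.88
eef_pos: [530.0, -284.5, 40.7]
ee_rot: [-0.002, 0.717, 0.697, 0.001]
force: [0.8, 16.7, 8.5]
grip_width: 0.13
```

Emit:
{"method": "move_arm", "body": {
  "motion": [
    {"offset": [0.001, 0, 0], "angular": [0, 0, 0], "jaw": 0.005},
    {"offset": [0.002, 0, 0], "angular": [0, 0, 0], "jaw": 0.005},
    {"offset": [0.003, 0, 0], "angular": [0, 0, 0], "jaw": 0.005},
    {"offset": [0.003, 0, 0], "angular": [0, 0, 0], "jaw": 0.005}
  ]
}}

```text
time_s: 18.38
eef_pos: [530.0, -283.2, 40.5]
ee_rot: [-0.001, 0.717, 0.697, 0.001]
force: [1.2, 7.6, 3.6]
grip_width: 0.128
```

Emit:
{"method": "move_arm", "body": {
  "motion": [
    {"offset": [0.001, 0, -0.0002], "angular": [0, 0, 0], "jaw": 0.012},
    {"offset": [0.001, 0, -0.0002], "angular": [0, 0, 0], "jaw": 0.018},
    {"offset": [0.001, 0, -0.0002], "angular": [0, 0, 0], "jaw": 0.03},
    {"offset": [0.001, 0, -0.0002], "angular": [0, 0, 0], "jaw": 0.04},
    {"offset": [0.001, 0, -0.0002], "angular": [0, 0, 0], "jaw": 0.04}
  ]
}}

```text
time_s: 19.0
eef_pos: [530.0, -283.5, 41.0]
ee_rot: [0.0, 0.717, 0.697, -0.0]
force: [0.4, 0.1, -1.3]
grip_width: 0.466
```

Emit:
{"method": "move_arm", "body": {
  "motion": [
    {"offset": [0, 0, -0.02], "angular": [0, 0, 0], "jaw": 0.04},
    {"offset": [0, 0, -0.05], "angular": [0, 0, 0], "jaw": 0.04},
    {"offset": [0, 0, -0.1], "angular": [0, 0, 0], "jaw": 0.04},
    {"offset": [0, 0, -0.15], "angular": [0, 0, 0], "jaw": 0.04},
    {"offset": [0, 0, -0.2], "angular": [0, 0, 0], "jaw": 0.04}
  ]
}}

```text
time_s: 19.62
eef_pos: [529.8, -283.3, 242.8]
ee_rot: [0.0, 0.717, 0.697, -0.0]
force: [0.4, 0.3, 0.1]
grip_width: 0.468
```

```bash
python3 - <<'E'
from h import *
go(300,-511,242,-1.5993+np.pi)
E
```

```text
off mm [-234.35 -223.05    0.76] ang [ 0.01  0.01 -0.05] t 19.62 pos [ 529.8 -283.3  242.8] F [0.4 0.3 0.1] grip 40.0 tips 11.0
```

Emit:
{"method": "move_arm", "body": {
  "motion": [
    {"offset": [0, -0.05, 0], "angular": [0, 0, 0], "jaw": 0.04},
    {"offset": [0, -0.11, 0], "angular": [0, 0, 0], "jaw": 0.04},
    {"offset": [-0.04, -0.16, 0], "angular": [0, 0, 0], "jaw": 0.04},
    {"offset": [-0.08, -0.2, 0], "angular": [0, 0, 0], "jaw": 0.04},
    {"offset": [-0.12, -0.23, 0], "angular": [0, 0, 0], "jaw": 0.04}
  ]
}}

```text
time_s: 20.25
eef_pos: [294.9, -397.7, 241.4]
ee_rot: [0.0, 0.718, 0.696, -0.0]
force: [0.5, -0.3, -0.5]
grip_width: 0.47
```

Emit:
{"method": "move_arm", "body": {
  "motion": [
    {"offset": [-0.03, -0.05, 0], "angular": [0, 0, 0], "jaw": 0.04},
    {"offset": [-0.06, -0.1, 0], "angular": [0, 0, 0], "jaw": 0.04},
    {"offset": [-0.09, -0.14, 0], "angular": [0, 0, 0], "jaw": 0.04},
    {"offset": [-0.11, -0.18, 0], "angular": [0, 0, 0], "jaw": 0.04},
    {"offset": [-0.11, -0.18, 0], "angular": [0, 0, 0], "jaw": 0.04}
  ]
}}

```text
time_s: 20.88
eef_pos: [111.1, -502.2, 240.8]
ee_rot: [-0.0, 0.719, 0.695, -0.0]
force: [0.6, 0.3, 0.0]
grip_width: 0.465
```

```bash
python3 - <<'E'
from h import *
c=cap('top');d=cap('side')
print(ctrl.sense()['eef_pos'],ctrl.sense()['force'])
overlay((c,d),[],'p7.png',[(328,178,90,32),(315,205,42,66)],k=6)
E
```

```text
[ 113.49925519 -501.15300135  240.97512662] [0.92546255 0.43065063 0.1037507 ]
```

View pics/p7.png

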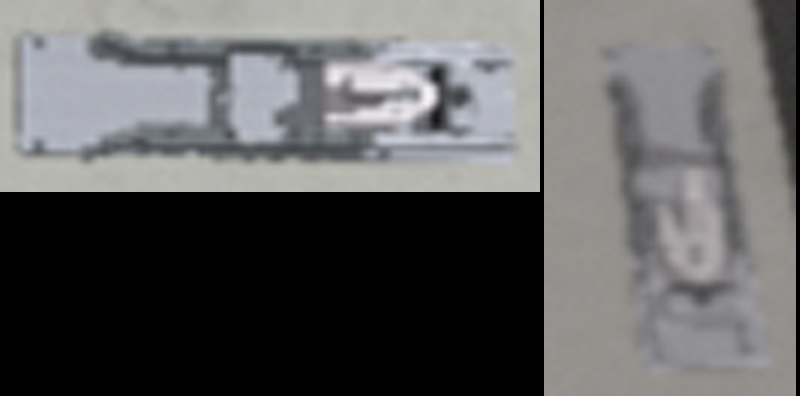

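The gate is a straight, closed line at column 222, rows 60–140, as it was at the start. The carrier stands straight in the lane with its nose touching the dark stop face at about (435,95), and no pin shows between them. I'll hand it in.

```bash
python3 -c "
from rig import ctrl
print(ctrl.finish_job())"
```

```text
the job is handed in; nothing more can be done
None
```

The carrier is standing at the end of the lane with its nose against the end stop, and the job was handed in at about 21 s of robot time. I picked it up by its fin, set it in the lane mouth and pushed it through the gate in small steps.

- **Gate:** it resisted with a peak of about 14 N. The force fell to under 2 N once the carrier's rear was past the leaves. The last top picture shows both leaves shut, as they were at the start.
- **Seat pin:** the force rose to about 6 N where the pin should be. After that it climbed at about 6 N/mm, which matches the stop's rubber face, up to 16.7 N at most. The pin is too small to measure in the images, so "fully home" rests on this force curve and on seeing no gap between nose and stop.
- **Release:** I eased off before opening the gripper, then lifted away and parked the arm clear. The final wrist force was about zero.
- **Forces:** from the gate to the end, 5–8 N of upward force also showed at the wrist, because pushing at the fin tips the nose down slightly. The push stayed under 20 N, and I saw no sign of the gripper touching the station.
- **Disagreement:** the side camera and the top camera disagreed by about 2 mm. The shift was the same for carrier and lane, so it did not affect the alignment.

I did not check the other objects on the bench in a final picture. The arm passed well above them.

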